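# Sort full and empty slide boxes on the feed deck by feel

### The job

Three closed boxes for glass microscope slides stand in the three lanes of the scanner's feed deck; at least one is full of slides and at least one is empty, and only their weight tells which. Feel how heavy each is, then slide every full box along its own lane, away from the robot, until it is home against its steel stop, and bring every empty box back along its own lane until it rests against the wall at the near end. Leave them upright on the lane floor, and leave the spare box, the bottle and the tube rack beside the deck alone.

Things in the scene. Friction and masses are not known exactly. Their poses are not given: they have to be found in the camera images.
- deck: Fixed dark steel plate with 3 lanes along its x (away from robot). Origin on the bench under the middle lane, z up. Lane floor 12 mm up, lane centres y = +122, 0, -122 mm, 114 mm wide between black rails 8 mm thick, 20 mm high. Near-end wall: 20 mm high, its lane-side face at x = -125 mm. Plate spans x -135 to +175, y +-191 mm. Position and yaw vary.
- box_a: Loose closed opaque slide box, left (+y) lane: 66 mm along x (the lane), 110 along y, 60 high, white, grey lid seam; all look alike. Origin: centre of underside, z up. Starts mid-lane, clear of both ends; can be pushed low on its x faces or gripped across them. Full: 0.7 to 0.85 kg in all; empty: 0.16 kg. Sliding drag: full 2 to 6 N, empty under 1.5 N.
- stop_a_face (a point): Lower edge, middle, of the robot-side face of the fixed steel stop block in the left (+y) lane, at lane-floor height; block 30 mm deep, 70 wide, 34 high, set at its own distance in each lane. x points along the lane, away from the robot. A box at home has its origin 33 mm short of this point.
- box_b: Loose closed opaque slide box, middle lane: 66 mm along x (the lane), 110 along y, 60 high, white, grey lid seam; all look alike. Origin: centre of underside, z up. Starts mid-lane, clear of both ends; can be pushed low on its x faces or gripped across them. Weights and drags as for box_a.
- stop_b_face (a point): Lower edge, middle, of the robot-side face of the fixed steel stop block in the middle lane, at lane-floor height; block 30 mm deep, 70 wide, 34 high, set at its own distance in each lane. x points along the lane, away from the robot. A box at home has its origin 33 mm short of this point.
- box_c: Loose closed opaque slide box, right (-y) lane: 66 mm along x (the lane), 110 along y, 60 high, white, grey lid seam; all look alike. Origin: centre of underside, z up. Starts mid-lane, clear of both ends; can be pushed low on its x faces or gripped across them. Weights and drags as for box_a.
- stop_c_face (a point): Lower edge, middle, of the robot-side face of the fixed steel stop block in the right (-y) lane, at lane-floor height; block 30 mm deep, 70 wide, 34 high, set at its own distance in each lane. x points along the lane, away from the robot. A box at home has its origin 33 mm short of this point.
- spare: A fourth box of the same kind, on a blue slab 12 mm high beside the deck: a bystander. Origin at the centre of its underside.
- flask: Amber bottle, 70 mm across, 150 mm high, loose bystander. Origin at the centre of its underside.
- tube_rack: Low red tube rack 100 x 140 x 37 mm, loose bystander. Origin at the centre of its underside.
Mind the look-alikes: they are no part of the job. What is shaped like the box_c but green or yellow is not meant.

How it is judged:
At the end, for the whole second after the job is handed in: Each full box (bearing on the deck with more than 4.5 N) is within 6 mm of its steel stop and each empty one (less than 4.5 N) within 6 mm of the near wall, all in their own lanes, flat on the lane floor (within 5 mm and 0.06 rad) and at rest (((contact force between box_a and deck above 4.5 N and x of box_a in the frame of stop_a_face above -0.039 m) or (contact force between box_a and deck below 4.5 N and x of box_a in the frame of deck below -0.086 m)) and contact force between each of box_a, box_b, box_c and deck above 0.7 N and y of box_a in the frame of deck between 0.114 and 0.13 m and z of each of box_a, box_b, box_c in the frame of deck below 0.017 m and angle between each of box_a, box_b, box_c's own z axis and vertical below 0.06 rad and linear speed of each of box_a, box_b, box_c below 0.02 m/s and ((contact force between box_b and deck above 4.5 N and x of box_b in the frame of stop_b_face above -0.039 m) or (contact force between box_b and deck below 4.5 N and x of box_b in the frame of deck below -0.086 m)) and y of box_b in the frame of deck between -0.008 and 0.008 m and ((contact force between box_c and deck above 4.5 N and x of box_c in the frame of stop_c_face above -0.039 m) or (contact force between box_c and deck below 4.5 N and x of box_c in the frame of deck below -0.086 m)) and y of box_c in the frame of deck between -0.13 and -0.114 m); the robot touches nothing.
It fails at once if a box in a lane is tipped over (more than 40 degrees) (angle between any of box_a, box_b, box_c's own z axis and vertical above 0.7 rad).
It fails at once if the spare box, the bottle or the tube rack is shifted by more than 30 mm (distance of any of spare, flask, tube_rack from where it was at the start of the episode above 0.03 m).
It also fails if it takes over 72 s, if anything falls off the work surface, if the arm or the gripper's body presses on something with over 40 N, if the wrist force passes 120 N, or if a joint passes its speed limit or range.

### The arm

A 6-joint arm with a two-finger parallel gripper is mounted at the origin on the work surface. World frame = base frame: x ahead of the robot, y to its left, z up, the work surface at z = 0. Lengths are in m, angles in rad, forces in N, time in s.
With the tool pointing down it reaches from about 0.35 to 0.775 m from the base axis. Payload 5.5 kg.
Tool frame: the origin (TCP) lies between the finger pads; the fingertips stand 8 mm ahead of it and the grasp point (between the pads) lies 11 mm behind it; z points along the fingers, y is the line along which they close (so a half turn about z gives the same grasp; the last joint's range is limited). The gripper opens to 85 mm and grips with 20 to 120 N. Pads are 22 mm wide; open, the fingers measure 114 mm over their backs; the gripper's body (76 mm by 85 mm) begins 54 mm behind the grasp point. The pads swing forward as they close: fully open they stand 13 mm farther back than shut.
Start: joints at [-1.421, 0.313, 0.046, 1.304, 0, 1.431], TCP at [0.164, -0.551, 0.206] pointing down, gripper open.
Joint ranges: [-2.76, 2.76], [-0.86, 1.69], [-1.03, 1.26], [-2.2, 2.34], [-1.47, 1.5], [-3.14, 3.14]. Speed limits (rad/s): [2.57, 2.57, 3.14, 3.14, 3.14, 3.14].

### API

Orientations are given as a unit quaternion [w, x, y, z].
In Python, from workcell import status, vision, job gives the robot as it stands. The module is installed in compiled form; this text tells all that it offers.
- The arm moves only by the tool apply_moves, never from a script. Its argument "moves" is one flat list of numbers, 6 for each row, row after row: the shift along the world's x, y, z in units of 25 mm (1.0 is 25 mm), then the turn, a rotation vector about the world's x, y, z in rad. In form: [x, y, z, rx, ry, rz, x, y, z, rx, ry, rz, ...]. A call has 1 to 20 rows; each row is the pose to reach, as a shift and turn from the pose commanded when the call began; what a row does not reach only later rows make up. A row lasts 1/12 s, in which the tool goes at most 41.7 mm and 7.16 degrees, less where a joint would pass 70% of its speed; a pose out of reach is approached as far as the arm can. A call with a gripper value outside its range is refused whole. "claw" is the opening in per cent of the stroke, from 0 (shut) to 100 (fully open), set as the call begins (left out, the last holds). The fingers move at their own pace and stop on an object; "newtons" is the grip in N (left out, the last holds). Time passes only in rows, so rows that repeat a pose let the fingers close. It gives the time, the measured TCP pose, the force, the opening and the grip force at its end, in the units of the state.
- status.get_state(): the state, without advancing time (a new reading comes with each control period).
- vision.read_camera(name): name is "scene" or "top" or "wrist"; returns a dict with "image" (420x560x3 uint8, blue, green, red), "camera_matrix" (3x3 intrinsics, pixels), "camera_from_world" (4x4, takes a point from world to camera coordinates). Camera axes: x right, y down, z forward; pixel columns grow to the right and rows downward; lengths in m; the calibration is good to about 2 mm. A picture is of the moment at which its call begins. There is no depth.
- job.hand_in(): hands the job in; it is judged then, once.
The state is a dict: "clock": time; "joint_pos": joint angles; "qvel": joint speeds; "tau": joint torques, N m; "tcp_pos": TCP position; "orientation": TCP orientation; "wrist_force": force on the tool from outside, world axes, zero at the start; "ft_torque": the same for the moment, N m; "finger_gap": finger opening in m; "grip_force": force on a finger pad.
Only numpy, scipy, OpenCV 4.12 (cv2) and the standard library are available. Lean on these libraries where they do the work, as an engineer would, in place of code of your own. Each camera call takes 0.05 s, during which the arm holds its last target. There are 200 camera calls.

## Working session

There is one attempt and no reset: what is moved stays moved. The work goes in short steps, Python scripts to look and compute and a tool call to move; the robot and the scene stay as the last step left them, time stands still between calls to the robot, and variables do not carry over. Pictures are saved under pics/ and viewed, at most 10 in all, crops included, and the job is handed in when it is done.

Besides the shell and the picture viewer there is one more tool, called after "Request:" in YAML: its name, and indented under it one key for each argument. apply_moves: Moves the arm, as the interface text tells. Its arguments: {"type":"object","properties":{"moves":{"type":"array","items":{"type":"number"}},"claw":{"type":"number"},"newtons":{"type":"number"}},"required":["moves"]}

```bash
mkdir -p pics
python3 - <<'E'
from workcell import status, vision
import cv2,numpy as np,pickle
s=status.get_state();print({k:np.round(v,3).tolist() for k,v in s.items()})
d={}
for n in("scene","top"):
    c=vision.read_camera(n);d[n]=c;cv2.imwrite(f"pics/{n}0.png",c["image"])
    T=c["camera_from_world"];print(n,np.round(-T[:3,:3].T@T[:3,3],3),c["camera_matrix"].round(1).tolist())
pickle.dump(d,open("d0.pkl","wb"))
E
```

```text
{'clock': 0.0, 'joint_pos': [-1.421, 0.314, 0.045, 1.304, -0.0, 1.431], 'qvel': [0.0, -0.0, 0.0, 0.001, -0.0, 0.001], 'tau': [0.0, -48.063, 29.853, 0.019, -0.0, 0.0], 'tcp_pos': [0.164, -0.55, 0.205], 'orientation': [-0.001, 0.99, 0.144, -0.0], 'wrist_force': [0.16, -1.033, -0.366], 'ft_torque': [-0.029, -0.007, 0.001], 'grip_force': 0.0, 'finger_gap': 0.085}
scene [1.109 0.515 1.002] [[522.9, 0.0, 280.7], [0.0, 522.9, 202.1], [0.0, 0.0, 1.0]]
top [0.494 0.011 1.602] [[523.4, 0.0, 270.4], [0.0, 523.4, 213.2], [0.0, 0.0, 1.0]]
```

View pics/scene0.png

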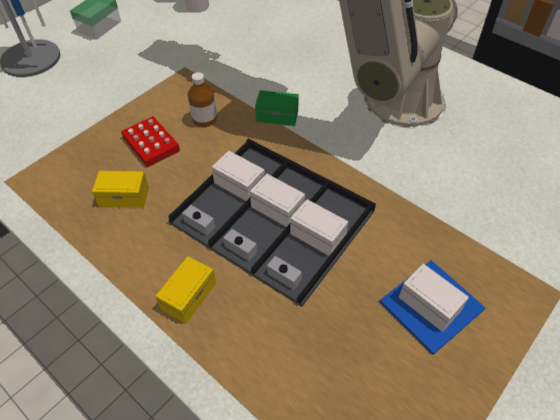

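View pics/top0.png

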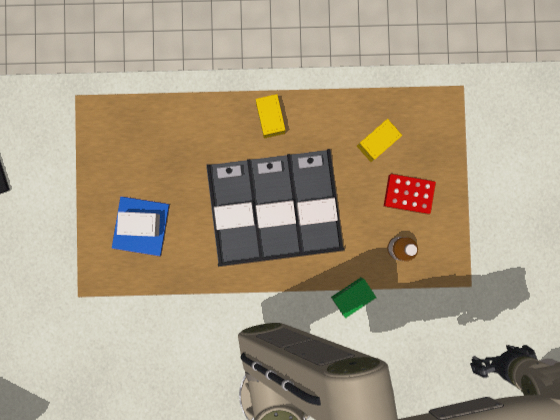

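The scene view shows the deck at about (270,215) with three white boxes, and the spare on the blue slab at (435,298). In the top view, the deck corners are near (208,165), (330,151), (343,248) and (219,265). The boxes are at (234,216), (276,214) and (318,211), and the stops at (229,171), (269,166) and (310,161).

```bash
cat > h.py <<'E'
import numpy as np,cv2
def ray(c,p):
    T=c["camera_from_world"];R=T[:3,:3]
    d=R.T@np.linalg.inv(c["camera_matrix"])@np.array([p[0],p[1],1.]);return -R.T@T[:3,3],d
def onz(c,p,z):
    o,d=ray(c,p);return o+d*(z-o[2])/d[2]
def tri(c1,p1,c2,p2):
    o1,d1=ray(c1,p1);o2,d2=ray(c2,p2)
    A=np.stack([d1,-d2],1);t=np.linalg.lstsq(A,o2-o1,rcond=None)[0]
    a=o1+t[0]*d1;b=o2+t[1]*d2;return (a+b)/2,np.linalg.norm(a-b)
def boxes(m,lo,hi):
    cs,_=cv2.findContours(m,cv2.RETR_EXTERNAL,cv2.CHAIN_APPROX_NONE)
    return [(cv2.minAreaRect(c),cv2.contourArea(c)) for c in cs if lo<cv2.contourArea(c)<hi]
E
python3 - <<'E'
import pickle,numpy as np,cv2
from h import *
d=pickle.load(open("d0.pkl","rb"));t,s=d["top"],d["scene"]
np.set_printoptions(precision=4,suppress=True)
im=t["image"];hsv=cv2.cvtColor(im,cv2.COLOR_BGR2HSV)
roi=np.zeros(im.shape[:2],np.uint8);roi[140:275,200:350]=255
dark=cv2.inRange(im,(0,0,0),(85,85,85))&roi
white=cv2.inRange(hsv,(0,0,190),(180,60,255))&roi
deck=cv2.morphologyEx(dark|white|cv2.inRange(hsv,(0,0,0),(180,50,255))&roi,cv2.MORPH_OPEN,np.ones((5,5)))
for r,a in boxes(deck,5000,20000):
    P=cv2.boxPoints(r);print("deck",r,a);W=np.array([onz(t,p,.03) for p in P]);print(W,W.mean(0),np.linalg.norm(np.diff(W,axis=0),axis=1))
for r,a in boxes(white,300,2000):
    P=cv2.boxPoints(r);W=np.array([onz(t,p,.072) for p in P]);print("box",np.round(r[0],1),a,W.mean(0),np.linalg.norm(np.diff(W,axis=0),axis=1))
v=np.vstack([im[140:275,200:350][:,:]]);S=s["image"][130:310,160:390]
a=cv2.resize(v,None,fx=2.6,fy=2.6,interpolation=2);b=cv2.resize(S,None,fx=1.7,fy=1.95,interpolation=2)
cv2.imwrite("pics/z.png",np.hstack([a,b[:a.shape[0]]])) ; print(a.shape,b.shape)
sh=cv2.cvtColor(s["image"],cv2.COLOR_BGR2HSV);print(sh[180,238],sh[240,238],sh[195,318],sh[247,240])
E
```

```text
deck ((274.2921142578125, 207.5502166748047), (101.59684753417969, 126.1614990234375), 82.76307678222656) 12500.0
[[ 0.6963  0.1985  0.03  ]
 [ 0.7348 -0.1799  0.03  ]
 [ 0.4304 -0.2093  0.03  ]
 [ 0.3926  0.1668  0.03  ]] [ 0.5636 -0.006   0.03  ] [0.3804 0.3058 0.378 ]
box [233.7 215.9] 765.0 [0.54   0.1139 0.072 ] [0.1084 0.065  0.1083]
box [275.6 214.2] 763.5 [ 0.5418 -0.0087  0.072 ] [0.1085 0.0646 0.1084]
box [317.2 211.4] 764.5 [ 0.5469 -0.1305  0.072 ] [0.109  0.0646 0.1088]
(351, 390, 3) (351, 391, 3)
[  8  23 207] [150   9  30] [150  10  25] [160   5 142]
```

View pics/z.png

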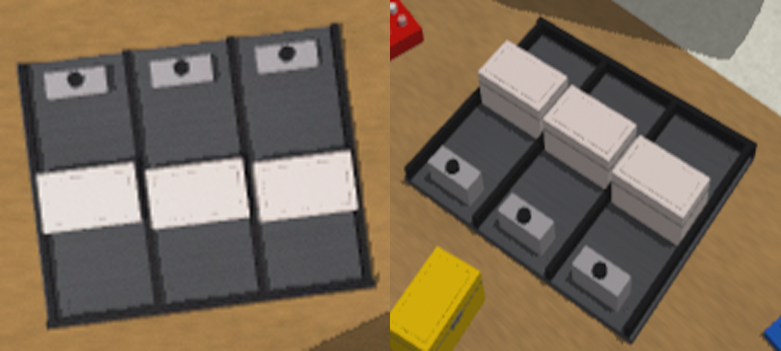

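The crop shows the three boxes clear of both ends, with a knob on top of each stop. The 66 x 110 top size and the 310 x 382 deck size match. Next I check heights with two views and locate the stop faces.

Run:
```python
import pickle,numpy as np
from h import *
d=pickle.load(open("d0.pkl","rb"));t,s=d["top"],d["scene"]
np.set_printoptions(precision=4,suppress=True)
yaw=.104;c,q=np.cos(yaw),np.sin(yaw);R=np.array([[c,-q],[q,c]]);o=np.array([.5636,-.006])-R@[.02,0];print("deck",o)
D=lambda w:R.T@(w[:2]-o)
for n,pt,ps in(("a",(233.7,215.9),(319.4,220.8)),("b",(275.6,214.2),(278.2,193.6)),("c",(317.2,211.4),(239.4,169))):
    w,e=tri(t,pt,s,ps);print(n,"tri",w,"miss",e,"deckxy@.072",D(onz(t,pt,.072)))
for n,p in(("a",(77,99)),("b",(183,88)),("c",(288,73))):
    w=onz(t,(200+p[0]/2.6,140+p[1]/2.6),.046);print("stop",n,w,D(w))
for n,x,y in(("a",.009,.122),("b",0,0),("c",-.0,-.122)):print(n,"lane pt",o+R@[x,y])
st=__import__("workcell").status.get_state();print(st["joint_pos"])
```

```text
deck [ 0.5437 -0.0081]
a tri [0.5401 0.1147 0.0606] miss 0.0003033585361725076 deckxy@.072 [0.0088 0.1216]
b tri [ 0.5413 -0.0081  0.0598] miss 0.002152946999364693 deckxy@.072 [-0.0021 -0.0004]
c tri [ 0.5459 -0.1303  0.0607] miss 0.0035653099104861296 deckxy@.072 [-0.0097 -0.1222]
stop a [0.6536 0.1251 0.046 ] [0.1232 0.1211]
stop b [0.6632 0.0033 0.046 ] [ 0.12  -0.001]
stop c [ 0.6774 -0.1175  0.046 ] [ 0.1216 -0.1227]
a lane pt [0.54   0.1142]
b lane pt [ 0.5437 -0.0081]
c lane pt [ 0.5564 -0.1294]
[-1.4206  0.3139  0.0451  1.3036  0.      1.4312]
```

Request:
apply_moves:
  moves: [15.3,16.8,0.6,0,0,1.386,15.3,16.8,0.6,0,0,1.386,15.3,16.8,0.6,0,0,1.386,15.3,16.8,0.6,0,0,1.386,15.3,16.8,0.6,0,0,1.386,15.3,16.8,0.6,0,0,1.386,15.3,16.8,0.6,0,0,1.386,15.3,16.8,0.6,0,0,1.386,15.3,16.8,0.6,0,0,1.386,15.3,16.8,0.6,0,0,1.386,15.3,16.8,0.6,0,0,1.386,15.3,16.8,0.6,0,0,1.386,15.3,16.8,0.6,0,0,1.386,15.3,16.8,0.6,0,0,1.386,15.3,16.8,0.6,0,0,1.386,15.3,16.8,0.6,0,0,1.386,15.3,16.8,0.6,0,0,1.386,15.3,16.8,0.6,0,0,1.386]
  claw: 100
  newtons: 30

```text
clock: 1.6
tcp_pos: [0.546, -0.1317, 0.2205]
orientation: [-0.0, 0.669, 0.743, -0.0]
wrist_force: [0.1, 0.4, 0.2]
finger_gap: 0.0852
grip_force: 0.0
```

Run:
```python
from workcell import vision
import cv2,numpy as np,pickle
from h import *
np.set_printoptions(precision=4,suppress=True)
w=vision.read_camera("wrist");pickle.dump(w,open("w.pkl","wb"))
d=pickle.load(open("d0.pkl","rb"));t,s=d["top"],d["scene"]
def proj(c,P):
    p=c["camera_from_world"]@np.append(P,1);p=c["camera_matrix"]@p[:3];return tuple(np.round(p[:2]/p[2],1))
print(-w["camera_from_world"][:3,:3].T@w["camera_from_world"][:3,3])
im=w["image"].copy();sc=s["image"].copy()
R=np.array([[np.cos(.104),-np.sin(.104)],[np.sin(.104),np.cos(.104)]])
for z,col in((.072,(0,0,255)),(.060,(255,0,0))):
    o,_=ray(t,(317.2,211.4));ctr=onz(t,(317.2,211.4),z)
    for c,i in((w,im),(s,sc)):
        P=[proj(c,np.append(ctr[:2]+R@k,z)) for k in((.033,.055),(.033,-.055),(-.033,-.055),(-.033,.055))]
        cv2.polylines(i,[np.int32(P)],True,col,1)
cv2.imwrite("pics/w1.png",np.vstack([im,cv2.resize(sc[130:250,200:360],(560,420))])[:,:] if 0 else np.hstack([cv2.resize(im,(400,300)),cv2.resize(sc[130:250,200:360],(400,300))]))
```

```text
[ 0.538  -0.0573  0.3888]
```

View pics/w1.png

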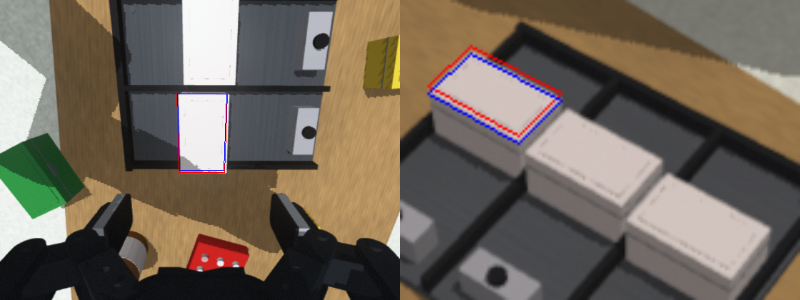

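The blue outline (top at about 0.060) fits the box in both views, so the box tops stand at about 60 mm. The open fingers straddle the box at wrist-view x = 203. A grip with the TCP at about 0.045 suits either height.

Request:
apply_moves:
  moves: [0,0.05,-1.6,0,0,0,0,0.05,-3.2,0,0,0,0,0.05,-4.8,0,0,0,0,0.05,-5.8,0,0,0,0,0.05,-6.5,0,0,0,0,0.05,-7,0,0,0,0,0.05,-7,0,0,0,0,0.05,-7,0,0,0]

```text
clock: 2.32
tcp_pos: [0.5458, -0.1306, 0.0455]
orientation: [-0.001, 0.67, 0.743, -0.0]
wrist_force: [1.0, 0.2, -0.3]
finger_gap: 0.0852
grip_force: 0.0
```

Request:
apply_moves:
  moves: [0,0,0,0,0,0,0,0,0,0,0,0,0,0,0,0,0,0,0,0,0,0,0,0,0,0,0,0,0,0,0,0,0,0,0,0]
  claw: 50
  newtons: 30

```text
clock: 2.82
tcp_pos: [0.547, -0.1298, 0.0461]
orientation: [0.0, 0.669, 0.743, 0.0]
wrist_force: [0.3, 0.1, -0.4]
finger_gap: 0.0428
grip_force: 0.0
```

The fingers closed to 43 mm without meeting the box, so I look.

Run:
```python
from workcell import vision
import cv2,numpy as np
a=vision.read_camera("wrist")["image"];b=vision.read_camera("scene")["image"][110:290,170:410];c=vision.read_camera("top")["image"][130:280,190:390]
cv2.imwrite("pics/w2.png",np.vstack([np.hstack([cv2.resize(a,(400,300)),cv2.resize(b,(400,300))]),np.hstack([cv2.resize(c,(400,300)),np.zeros((300,400,3),np.uint8)])]))
```

```text
(no output)
```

View pics/w2.png

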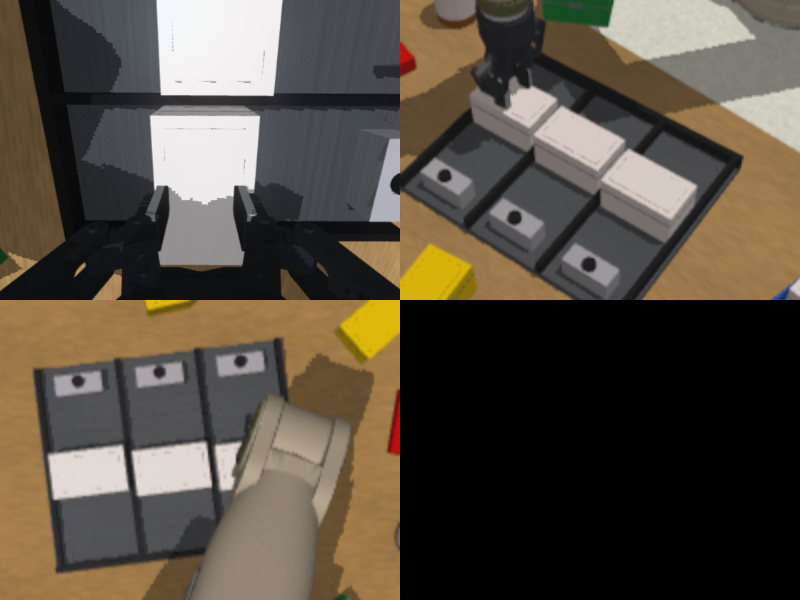

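The picture shows the fingers standing over the top of box c, roughly (200,215) in the wrist tile, and not beside it. I check where the cameras put the fingertips against where the arm reports them.

Run:
```python
from workcell import vision,status
import cv2,numpy as np,pickle
from h import *
s=status.get_state();p=s["tcp_pos"];print(p,s["finger_gap"],s["wrist_force"])
y=np.array([np.cos(.105),np.sin(.105),0]);x=np.array([-y[1],y[0],0])
w=vision.read_camera("wrist");sc=vision.read_camera("scene")
def proj(c,P):
    q=c["camera_from_world"]@np.append(P,1);q=c["camera_matrix"]@q[:3];return tuple(np.int32(np.round(q[:2]/q[2])))
print(w["camera_matrix"][0,0],(-w["camera_from_world"][:3,:3].T@w["camera_from_world"][:3,3]))
a,b=w["image"].copy(),sc["image"].copy()
for c,i in((w,a),(sc,b)):
  for g in(-1,1):
    for dz,col in((-.008,(0,0,255)),(.011,(0,255,0)),(.03,(255,0,0))):
      A=[proj(c,p+g*y*s["finger_gap"]/2+k*x*.011+np.array([0,0,dz])) for k in(-1,1)]
      cv2.line(i,tuple(map(int,A[0])),tuple(map(int,A[1])),col,1)
cv2.imwrite("pics/w3.png",np.hstack([cv2.resize(a[200:420,120:440],(400,300)),cv2.resize(b[130:205,190:290],(400,300),interpolation=2)]))
```

```text
[ 0.54683889 -0.1297452   0.04577586] 0.04267839337087148 [ 0.33584036 -0.03172127  0.23480589]
331.33921303814697 [ 0.53858457 -0.05535321  0.21407913]
```

View pics/w3.png

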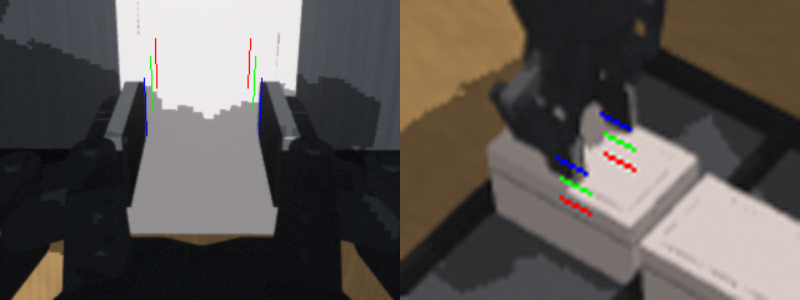

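In both views the real tips sit about 20–30 mm higher than the reported TCP implies (blue/green marks), just above the box top. I open, go lower with a watch on the force, and grip.

Request:
apply_moves:
  moves: [0,0,0,0,0,0,0,0,0,0,0,0,0,0,0,0,0,0,0,0,0,0,0,0,0,0,0,0,0,0,0,0,0,0,0,0,0,0,-0.4,0,0,0,0,0,-0.8,0,0,0,0,0,-1.1,0,0,0,0,0,-1.1,0,0,0,0,0,-1.1,0,0,0]
  claw: 100

```text
clock: 3.98
tcp_pos: [0.5458, -0.1294, 0.017]
orientation: [-0.001, 0.669, 0.743, -0.0]
wrist_force: [0.7, 0.7, 0.7]
finger_gap: 0.0852
grip_force: 0.0
```

Request:
apply_moves:
  moves: [0,0,0,0,0,0,0,0,0,0,0,0,0,0,0,0,0,0,0,0,0,0,0,0,0,0,0,0,0,0,0,0,0,0,0,0]
  claw: 55
  newtons: 30

```text
clock: 4.48
tcp_pos: [0.5473, -0.13, 0.0187]
orientation: [0.001, 0.669, 0.743, 0.0]
wrist_force: [0.8, 0.0, 1.2]
finger_gap: 0.0652
grip_force: 34.9
```

Request:
apply_moves:
  moves: [0,0,0.2,0,0,0,0,0,0.4,0,0,0,0,0,0.4,0,0,0,0,0,0.4,0,0,0,0,0,0.4,0,0,0,0,0,0.4,0,0,0]
  newtons: 40

```text
clock: 4.98
tcp_pos: [0.5465, -0.1297, 0.028]
orientation: [-0.0, 0.669, 0.743, -0.0]
wrist_force: [-0.2, 0.2, -1.6]
finger_gap: 0.0652
grip_force: 45.9
```

Request:
apply_moves:
  moves: [0,0,0,0,0,0]

```text
clock: 5.07
tcp_pos: [0.5466, -0.1298, 0.028]
orientation: [-0.0, 0.669, 0.743, -0.0]
wrist_force: [0.3, -0.7, -1.8]
finger_gap: 0.0652
grip_force: 45.9
```

Run:
```python
from workcell import vision,status
import cv2,numpy as np
print(status.get_state()["wrist_force"])
a=vision.read_camera("wrist")["image"];b=vision.read_camera("scene")["image"][130:205,190:290]
print(status.get_state()["wrist_force"])
cv2.imwrite("pics/w4.png",np.hstack([cv2.resize(a,(400,300)),cv2.resize(b,(400,300),interpolation=2)]))
```

```text
[ 0.31331743 -0.65462324 -1.76207578]
[-5.21684129e-04  7.88807449e-01 -1.27787770e+00]
```

View pics/w4.png

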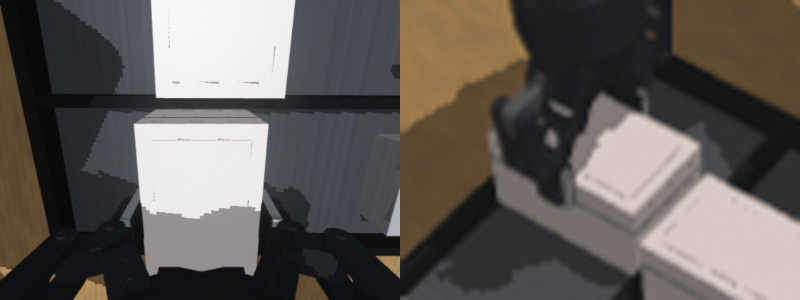

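The reading is -1.6 N, so box c is empty, and it is held square at (200,190) in the wrist tile. I carry it just off the floor back along the lane to the near wall.

Request:
apply_moves:
  moves: [-0.3,-0.03,-0.2,0,0,0,-0.9,-0.094,-0.25,0,0,0,-1.5,-0.157,-0.25,0,0,0,-2.1,-0.219,-0.25,0,0,0,-2.6,-0.271,-0.25,0,0,0,-2.9,-0.303,-0.3,0,0,0,-2.9,-0.303,-0.4,0,0,0,-3.0,-0.313,-0.4,0,0,0,-3.0,-0.313,-0.4,0,0,0]

```text
clock: 5.92
tcp_pos: [0.4713, -0.1376, 0.0187]
orientation: [0.0, 0.669, 0.743, -0.0]
wrist_force: [-4.7, 0.3, 7.4]
finger_gap: 0.0651
grip_force: 47.1
```

Request:
apply_moves:
  moves: [-0.1,-0.01,0,0,0,0,-0.2,-0.02,0,0,0,0,-0.2,-0.02,0,0,0,0]

```text
clock: 6.17
tcp_pos: [0.4681, -0.1387, 0.0188]
orientation: [0.001, 0.669, 0.743, 0.001]
wrist_force: [2.4, 0.4, 3.8]
finger_gap: 0.0652
grip_force: 46.6
```

Request:
apply_moves:
  moves: [-0.1,-0.01,0,0,0,0,-0.1,-0.01,0,0,0,0]

```text
clock: 6.33
tcp_pos: [0.4672, -0.1389, 0.0189]
orientation: [0.002, 0.669, 0.743, 0.002]
wrist_force: [7.7, 1.8, 0.6]
finger_gap: 0.0654
grip_force: 46.5
```

Request:
apply_moves:
  moves: [0.1,0.01,0,0,0,0,0.1,0.01,0,0,0,0,0.1,0.01,0,0,0,0,0.1,0.01,0,0,0,0,0.1,0.01,0.5,0,0,0,0.1,0.01,1.5,0,0,0,0.1,0.01,3,0,0,0,0.1,0.01,3,0,0,0]
  claw: 100

```text
clock: 7.0
tcp_pos: [0.4698, -0.1397, 0.0987]
orientation: [0.004, 0.669, 0.743, 0.001]
wrist_force: [0.8, -0.2, 0.0]
finger_gap: 0.0852
grip_force: 0.0
```

Request:
apply_moves:
  moves: [0.9,1.4,0,0,0,0,1.8,2.8,0,0,0,0,2.5,4.2,0,0,0,0,2.9,5.24,0,0,0,0,2.9,5.24,0,0,0,0,2.9,5.24,0,0,0,0]

```text
clock: 7.5
tcp_pos: [0.5392, -0.0057, 0.0927]
orientation: [-0.0, 0.668, 0.744, -0.0]
wrist_force: [-1.1, -0.1, 0.1]
finger_gap: 0.0857
grip_force: 0.0
```

Run:
```python
from workcell import vision,status
import cv2,numpy as np
print(status.get_state()["tcp_pos"])
a=vision.read_camera("wrist")["image"];b=vision.read_camera("top")["image"][130:280,190:390]
cv2.imwrite("pics/w5.png",np.hstack([cv2.resize(a,(400,300)),cv2.resize(b,(400,300),interpolation=2)]))
```

```text
[ 0.53919075 -0.00573976  0.09270126]
```

View pics/w5.png

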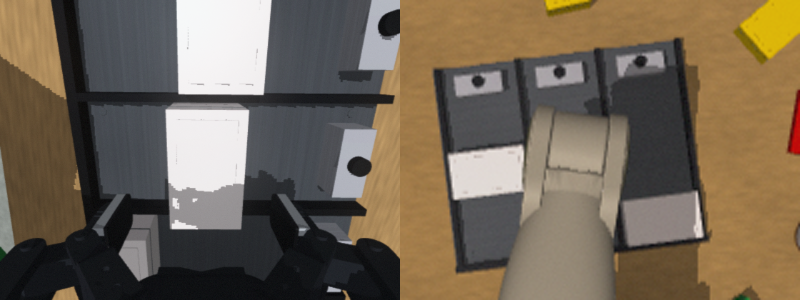

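Box c now sits against the near wall at (662,218) in the top tile. Box b at (207,170) in the wrist tile is centred between the fingers.

Request:
apply_moves:
  moves: [0.07,-0.1,-1.2,0,0,0,0.07,-0.1,-2.2,0,0,0,0.07,-0.1,-3,0,0,0,0.07,-0.1,-3,0,0,0,0.07,-0.1,-3,0,0,0]

```text
clock: 8.02
tcp_pos: [0.5394, -0.0106, 0.0174]
orientation: [-0.001, 0.67, 0.743, -0.001]
wrist_force: [-0.4, 0.3, 1.0]
finger_gap: 0.0856
grip_force: 0.0
```

Request:
apply_moves:
  moves: [0,0,0,0,0,0,0,0,0,0,0,0,0,0,0,0,0,0,0,0,0,0,0,0,0,0,0,0,0,0]
  claw: 55
  newtons: 40

```text
clock: 8.43
tcp_pos: [0.5427, -0.0103, 0.0202]
orientation: [0.002, 0.669, 0.743, 0.001]
wrist_force: [0.7, -2.3, 6.5]
finger_gap: 0.0651
grip_force: 46.1
```

Request:
apply_moves:
  moves: [0,0,0.2,0,0,0,0,0,0.4,0,0,0,0,0,0.4,0,0,0,0,0,0.4,0,0,0,0,0,0.4,0,0,0,0,0,0.4,0,0,0]

```text
clock: 8.93
tcp_pos: [0.5407, -0.0095, 0.0279]
orientation: [-0.0, 0.669, 0.743, -0.0]
wrist_force: [-0.2, 0.8, -1.8]
finger_gap: 0.0654
grip_force: 45.2
```

Request:
apply_moves:
  moves: [0,0,0,0,0,0]

```text
clock: 9.02
tcp_pos: [0.5408, -0.0096, 0.0279]
orientation: [-0.0, 0.669, 0.743, -0.0]
wrist_force: [0.2, -0.0, -1.3]
finger_gap: 0.0652
grip_force: 45.2
```

Box b is also empty (-1.6 N). It goes back to the near wall the same way.

Request:
apply_moves:
  moves: [-0.3,-0.03,-0.2,0,0,0,-0.9,-0.094,-0.25,0,0,0,-1.5,-0.157,-0.25,0,0,0,-2.1,-0.219,-0.25,0,0,0,-2.7,-0.282,-0.25,0,0,0,-3.1,-0.324,-0.3,0,0,0,-3.2,-0.334,-0.4,0,0,0,-3.2,-0.334,-0.4,0,0,0,-3.2,-0.334,-0.4,0,0,0]

```text
clock: 9.77
tcp_pos: [0.4604, -0.0177, 0.0202]
orientation: [0.0, 0.669, 0.743, 0.0]
wrist_force: [-9.6, 1.4, 21.0]
finger_gap: 0.065
grip_force: 47.9
```

Request:
apply_moves:
  moves: [-0.1,-0.01,0,0,0,0,-0.2,-0.02,0,0,0,0,-0.3,-0.03,0,0,0,0,-0.3,-0.03,0,0,0,0]

```text
clock: 10.1
tcp_pos: [0.4573, -0.019, 0.0203]
orientation: [0.003, 0.669, 0.743, 0.002]
wrist_force: [3.2, 0.4, 7.5]
finger_gap: 0.0654
grip_force: 46.3
```

Request:
apply_moves:
  moves: [-0.1,-0.01,0,0,0,0,-0.1,-0.01,0,0,0,0]

```text
clock: 10.27
tcp_pos: [0.4553, -0.0195, 0.0203]
orientation: [0.003, 0.669, 0.743, 0.002]
wrist_force: [4.5, 0.6, 7.2]
finger_gap: 0.0651
grip_force: 46.2
```

Request:
apply_moves:
  moves: [-0.1,-0.01,0,0,0,0,-0.2,-0.02,0,0,0,0,-0.2,-0.02,0,0,0,0]

```text
clock: 10.52
tcp_pos: [0.4551, -0.0196, 0.0207]
orientation: [0.006, 0.669, 0.743, 0.006]
wrist_force: [15.0, 4.7, -5.3]
finger_gap: 0.0651
grip_force: 47.8
```

The force rose to 15 N with no travel, so box b is at the wall. I release and lift.

Request:
apply_moves:
  moves: [0.25,0.03,0,0,0,0,0.25,0.03,0,0,0,0,0.25,0.03,0,0,0,0,0.25,0.03,0,0,0,0,0.25,0.03,0,0,0,0,0.25,0.03,0.5,0,0,0,0.25,0.03,1.5,0,0,0,0.25,0.03,3,0,0,0,0.25,0.03,3,0,0,0]
  claw: 100

```text
clock: 11.27
tcp_pos: [0.4554, -0.0195, 0.0985]
orientation: [0.003, 0.669, 0.743, 0.002]
wrist_force: [2.3, 0.1, 0.9]
finger_gap: 0.0856
grip_force: 0.0
```

Request:
apply_moves:
  moves: [0.9,1.4,0,0,0,0,1.8,2.8,0,0,0,0,2.7,4.2,0,0,0,0,3.36,5.36,0,0,0,0,3.36,5.36,0,0,0,0,3.36,5.36,0,0,0,0,3.36,5.36,0,0,0,0]

```text
clock: 11.85
tcp_pos: [0.5352, 0.1151, 0.0926]
orientation: [-0.001, 0.669, 0.743, -0.001]
wrist_force: [0.6, 0.6, 0.2]
finger_gap: 0.0853
grip_force: 0.0
```

Request:
apply_moves:
  moves: [0,0,-1.2,0,0,0,0,0,-2.2,0,0,0,0,0,-3,0,0,0,0,0,-3,0,0,0,0,0,-3,0,0,0]

```text
clock: 12.27
tcp_pos: [0.5345, 0.114, 0.0176]
orientation: [-0.001, 0.67, 0.743, -0.001]
wrist_force: [0.9, -0.1, 0.6]
finger_gap: 0.0854
grip_force: 0.0
```

Request:
apply_moves:
  moves: [0,0,0,0,0,0,0,0,0,0,0,0,0,0,0,0,0,0,0,0,0,0,0,0,0,0,0,0,0,0]
  claw: 55
  newtons: 50

```text
clock: 12.68
tcp_pos: [0.5405, 0.115, 0.0216]
orientation: [0.003, 0.669, 0.743, 0.003]
wrist_force: [3.6, -1.3, 6.9]
finger_gap: 0.065
grip_force: 58.5
```

Request:
apply_moves:
  moves: [0,0,0.2,0,0,0,0,0,0.4,0,0,0,0,0,0.4,0,0,0,0,0,0.4,0,0,0,0,0,0.4,0,0,0,0,0,0.4,0,0,0]

```text
clock: 13.18
tcp_pos: [0.5354, 0.1152, 0.0275]
orientation: [-0.001, 0.669, 0.743, -0.001]
wrist_force: [-0.8, -0.0, -7.2]
finger_gap: 0.0651
grip_force: 57.9
```

Box a is full (-7.2 N). I carry it 50 mm towards the stop and set it down. Then I release it, go behind it with closed fingers, and push it home.

Request:
apply_moves:
  moves: [0.2,0.02,-0.2,0,0,0,0.6,0.063,-0.25,0,0,0,1.1,0.115,-0.25,0,0,0,1.6,0.167,-0.25,0,0,0,1.9,0.198,-0.3,0,0,0,2,0.209,-0.4,0,0,0,2,0.209,-0.4,0,0,0,2,0.209,-0.4,0,0,0]

```text
clock: 13.85
tcp_pos: [0.5848, 0.1203, 0.0218]
orientation: [-0.0, 0.669, 0.743, -0.001]
wrist_force: [-15.7, -2.5, 26.7]
finger_gap: 0.0648
grip_force: 62.1
```

Request:
apply_moves:
  moves: [0,0,0,0,0,0,0,0,0,0,0,0,0,0,0,0,0,0,0,0,0,0,0,0,0,0,0.5,0,0,0,0,0,1.5,0,0,0,0,0,3,0,0,0,0,0,3,0,0,0,0,0,3,0,0,0]
  claw: 100

```text
clock: 14.6
tcp_pos: [0.589, 0.1207, 0.0958]
orientation: [0.002, 0.669, 0.743, 0.002]
wrist_force: [-0.5, -0.5, -0.8]
finger_gap: 0.0856
grip_force: 0.0
```

Request:
apply_moves:
  moves: [-0.8,-0.084,0,0,0,0,-1.8,-0.188,0,0,0,0,-2.8,-0.293,0,0,0,0,-2.8,-0.293,0,0,0,0,-2.8,-0.293,0,0,0,0,-2.8,-0.293,0,0,0,0,-2.8,-0.293,0,0,0,0,-2.8,-0.293,0,0,0,0,-2.8,-0.293,-0.8,0,0,0,-2.8,-0.293,-1.8,0,0,0,-2.8,-0.293,-2.8,0,0,0,-2.8,-0.293,-2.8,0,0,0,-2.8,-0.293,-2.8,0,0,0]
  claw: 0

```text
clock: 15.68
tcp_pos: [0.5153, 0.1131, 0.0221]
orientation: [-0.001, 0.669, 0.743, -0.001]
wrist_force: [0.5, -0.2, 0.9]
finger_gap: -0.0
grip_force: 0.0
```

Request:
apply_moves:
  moves: [0.4,0.042,0,0,0,0,0.8,0.084,0,0,0,0,1.1,0.115,0,0,0,0,1.4,0.146,0,0,0,0,1.6,0.167,0,0,0,0,1.8,0.188,0,0,0,0,2,0.209,0,0,0,0]

```text
clock: 16.27
tcp_pos: [0.5649, 0.1183, 0.0244]
orientation: [-0.001, 0.669, 0.743, -0.001]
wrist_force: [-8.3, -0.3, 5.6]
finger_gap: 0.0001
grip_force: 3.8
```

Request:
apply_moves:
  moves: [0.1,0.01,0,0,0,0,0.2,0.02,0,0,0,0,0.2,0.02,0,0,0,0]

```text
clock: 16.52
tcp_pos: [0.5708, 0.1189, 0.0244]
orientation: [-0.0, 0.669, 0.743, -0.001]
wrist_force: [-5.0, 1.1, 3.6]
finger_gap: -0.0002
grip_force: 2.6
```

Request:
apply_moves:
  moves: [0.1,0.01,0,0,0,0,0.2,0.02,0,0,0,0,0.2,0.02,0,0,0,0]

```text
clock: 16.77
tcp_pos: [0.5757, 0.1194, 0.0243]
orientation: [-0.0, 0.669, 0.743, -0.0]
wrist_force: [-4.9, -0.4, 3.4]
finger_gap: 0.0003
grip_force: 2.7
```

Request:
apply_moves:
  moves: [0.1,0.01,0,0,0,0,0.2,0.02,0,0,0,0,0.2,0.02,0,0,0,0]

```text
clock: 17.02
tcp_pos: [0.5808, 0.1199, 0.0243]
orientation: [-0.0, 0.669, 0.743, -0.0]
wrist_force: [-5.6, 0.0, 3.4]
finger_gap: 0.0001
grip_force: 2.7
```

Request:
apply_moves:
  moves: [0.1,0.01,0,0,0,0,0.2,0.02,0,0,0,0,0.2,0.02,0,0,0,0]

```text
clock: 17.27
tcp_pos: [0.5809, 0.12, 0.0237]
orientation: [-0.003, 0.669, 0.743, -0.004]
wrist_force: [-16.8, -2.3, 12.5]
finger_gap: -0.0001
grip_force: 8.3
```

Travel stopped as the push rose to 17 N, so box a is home. I back off, lift, and clear the view for a check.

Request:
apply_moves:
  moves: [-0.5,-0.05,0,0,0,0,-0.8,-0.08,0.5,0,0,0,-0.8,-0.08,2,0,0,0,-0.8,-0.08,3.6,0,0,0,-0.8,-0.08,5.2,0,0,0,-1.2,-0.8,6.8,0,0,0,-2,-2,8,0,0,0,-3,-4,8,0,0,0,-3.5,-6,8,0,0,0,-4,-8,8,0,0,0,-4.5,-10,8,0,0,0,-5.5,-12,8,0,0,0,-6.5,-14,8,0,0,0,-7.5,-16,8,0,0,0,-9,-18,8,0,0,0,-10.5,-20,8,0,0,0,-10.5,-20,8,0,0,0,-10.5,-20,8,0,0,0,-10.5,-20,8,0,0,0]

```text
clock: 18.85
tcp_pos: [0.3268, -0.3758, 0.2256]
orientation: [0.002, 0.669, 0.743, -0.0]
wrist_force: [1.4, 0.3, 0.0]
finger_gap: 0.0005
grip_force: 0.0
```

Run:
```python
from workcell import vision
import cv2,numpy as np
from h import *
np.set_printoptions(precision=4,suppress=True)
t=vision.read_camera("top");s=vision.read_camera("scene");im=t["image"];hsv=cv2.cvtColor(im,cv2.COLOR_BGR2HSV)
roi=np.zeros(im.shape[:2],np.uint8);roi[140:275,200:350]=255
c,q=np.cos(.104),np.sin(.104);R=np.array([[c,-q],[q,c]])
for r,a in boxes(cv2.inRange(hsv,(0,0,150),(180,60,255))&roi,300,2000):
    W=np.array([onz(t,p,.06) for p in cv2.boxPoints(r)]);print(a,"deck",R.T@(W.mean(0)[:2]-[.5437,-.0081]),r[2])
cv2.imwrite("pics/end.png",np.hstack([cv2.resize(im[130:280,190:390],(400,300)),cv2.resize(s["image"][110:290,170:410],(400,300))]))
```

```text
812.0 deck [-0.0911 -0.0004] 82.87498474121094
815.0 deck [-0.0915 -0.1234] 82.40535736083984
959.5 deck [0.1089 0.1231] 82.87498474121094
```

View pics/end.png

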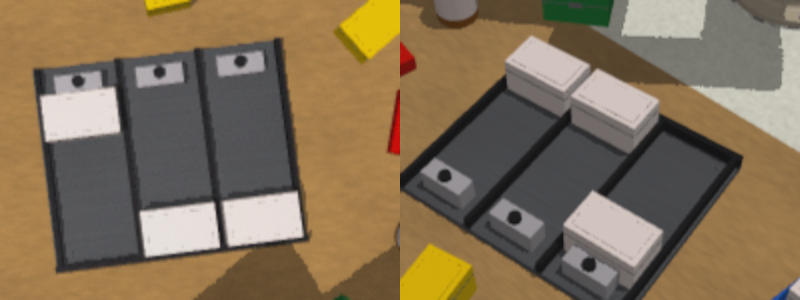

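Boxes b and c rest at the near wall (deck x about -0.091). The mask merged box a with its stop, so I measure it alone and hand in if it is good.

Run:
```python
from workcell import vision
import cv2,numpy as np
from h import *
np.set_printoptions(precision=4,suppress=True)
t=vision.read_camera("top");im=t["image"];hsv=cv2.cvtColor(im,cv2.COLOR_BGR2HSV)
roi=np.zeros(im.shape[:2],np.uint8);roi[140:275,200:350]=255
c,q=np.cos(.104),np.sin(.104);R=np.array([[c,-q],[q,c]])
D=lambda w:R.T@(w[:2]-[.5437,-.0081])
for r,a in boxes(cv2.inRange(hsv,(0,0,205),(180,60,255))&roi,300,2000):
    W=np.array([onz(t,p,.06) for p in cv2.boxPoints(r)]);print(a,D(W.mean(0)),np.linalg.norm(np.diff(W,axis=0),axis=1))
for n,p in(("a",(77,99)),("b",(183,88)),("c",(288,73))):
    for z in(.046,.034):print(n,D(onz(t,(200+p[0]/2.6,140+p[1]/2.6),z)))
```

```text
753.5 [-0.0916 -0.0004] [0.1084 0.0645 0.1083]
756.0 [-0.0923 -0.1238] [0.1093 0.0645 0.1091]
760.5 [0.0971 0.1232] [0.1092 0.067  0.109 ]
a [0.1232 0.1211]
a [0.1245 0.1218]
b [ 0.12  -0.001]
b [ 0.1213 -0.0012]
c [ 0.1216 -0.1227]
c [ 0.1229 -0.1238]
```

```bash
python3 -c "
from workcell import job
print(job.hand_in())"
```

```text
the job is handed in; nothing more can be done
None
```

I handed the job in at about 19 s: box a weighed full (7.2 N) and is home against its stop, boxes b and c weighed empty (about 1.6 N each) and rest against the near wall; no score was returned.

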